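Put the light-curing glue syringes away by plunger position

TASK

Three amber syringes of light-curing glue lie on the cutting mat: lay each filled one (white plunger drawn out) in a cradle of the wooden box, turned the way the cradle is cut so that its finger flange sits down in the narrow slot between the two close-set supports, and lay the spent one (plunger pushed in) flat in the red waste tray. When both filled ones are in, shut the box's lid fully to keep the light out. Do not push or pull any plunger, and leave the other things on the table where they are.

Things in the scene. Friction and masses are not known exactly. Their poses are not given: they have to be found in the camera images.
- syringe_1_mid (a point): centre of syringe 1's barrel, on its axis (12 mm above the mat as it lies). 30 ml glue syringe; opaque amber barrel 24 mm in diameter, 95 mm long, so 47.5 mm either way from here. x: along the axis to the tip, whose blue cap ends 68 mm from here; y: across; z: up as it lies. 40 to 80 g. Grasp it at mid-barrel, jaws closing along y
- syringe_1: syringe 1; origin under mid-barrel, 12 mm below syringe_1_mid as it lies; same axes. Finger flange at x = -47.5 to -51.5 mm: a plate 38 mm wide (y), 24 mm high (z), whose flat keeps it from rolling on a table. Behind it the white plunger
- syringe_1_thumb (a point): centre of the white thumb disc (22 mm in diameter, 3 mm thick) on the end of syringe 1's plunger, on the axis; 61 mm behind mid-barrel when the plunger is pushed home, farther by what it is drawn out
- plunger_1 (a joint): plunger of syringe 1 in m: 0 = pushed home (spent), growing to 0.06 as it is drawn out of the barrel. At the start a filled syringe reads over 0.04, a spent one under 0.005. Stiff (about 5 N), stays where it is
- syringe_2_mid (a point): centre of syringe 2's barrel, on its axis (12 mm above the mat as it lies). 30 ml glue syringe; opaque amber barrel 24 mm in diameter, 95 mm long, so 47.5 mm either way from here. x: along the axis to the tip, whose blue cap ends 68 mm from here; y: across; z: up as it lies. 40 to 80 g. Grasp it at mid-barrel, jaws closing along y
- syringe_2: syringe 2; origin under mid-barrel, 12 mm below syringe_2_mid as it lies; same axes. Finger flange at x = -47.5 to -51.5 mm: a plate 38 mm wide (y), 24 mm high (z), whose flat keeps it from rolling on a table. Behind it the white plunger
- syringe_2_thumb (a point): centre of the white thumb disc (22 mm in diameter, 3 mm thick) on the end of syringe 2's plunger, on the axis; 61 mm behind mid-barrel when the plunger is pushed home, farther by what it is drawn out
- plunger_2 (a joint): plunger of syringe 2 in m: 0 = pushed home (spent), growing to 0.06 as it is drawn out of the barrel. At the start a filled syringe reads over 0.04, a spent one under 0.005. Stiff (about 5 N), stays where it is
- syringe_3_mid (a point): centre of syringe 3's barrel, on its axis (12 mm above the mat as it lies). 30 ml glue syringe; opaque amber barrel 24 mm in diameter, 95 mm long, so 47.5 mm either way from here. x: along the axis to the tip, whose blue cap ends 68 mm from here; y: across; z: up as it lies. 40 to 80 g. Grasp it at mid-barrel, jaws closing along y
- syringe_3: syringe 3; origin under mid-barrel, 12 mm below syringe_3_mid as it lies; same axes. Finger flange at x = -47.5 to -51.5 mm: a plate 38 mm wide (y), 24 mm high (z), whose flat keeps it from rolling on a table. Behind it the white plunger
- syringe_3_thumb (a point): centre of the white thumb disc (22 mm in diameter, 3 mm thick) on the end of syringe 3's plunger, on the axis; 61 mm behind mid-barrel when the plunger is pushed home, farther by what it is drawn out
- plunger_3 (a joint): plunger of syringe 3 in m: 0 = pushed home (spent), growing to 0.06 as it is drawn out of the barrel. At the start a filled syringe reads over 0.04, a spent one under 0.005. Stiff (about 5 N), stays where it is
- cradle_1 (a point): cradle 1 (away from the lid's hinge): point where the centre of a laid-in barrel rests, on its axis, 30 mm above the table. x: along the box, the way the tip must point (plunger to -x); y: towards the hinge side; z: up. The cradles are 56 mm apart. Lower the barrel level and straight down between the free sides of its V supports (see box)
- cradle_2 (a point): cradle 2 (beside the lid's hinge): point where the centre of a laid-in barrel rests, on its axis, 30 mm above the table. x: along the box, the way the tip must point (plunger to -x); y: towards the hinge side; z: up. The cradles are 56 mm apart. Lower the barrel level and straight down between the free sides of its V supports (see box)
- box: fixed box of brown wood, 222 (x) x 152 (y) x 60 mm high, walls and floor 6 mm; origin under its centre, hinge on the +y wall. Each cradle: three 60-degree V supports, 8 mm thick, tops 37 mm above the table, 36 mm apart, centred at x = +36, -39.5, -59.5 mm from the cradle's point; the 12 mm gap between the last two takes the flange. Fingers: 30 mm free beside a barrel, jaws under 45 mm
- lid_hinge (a point): the hinge line at mid-length, on top of the box's +y wall, 60 mm above the table, axes as the box: x along the hinge, y outwards from the box, z up. Cradle points lie at x = +23 mm, y = -48 mm (cradle 2) or -104 mm (cradle 1), z = -30 mm from here
- lid (a joint): angle in rad of the box's lid, a wooden board 222 (along the hinge) x 152 x 8 mm: 0 = shut flat on the box, 1.57 = upright, up to 1.95 open; it starts leaning outwards (+y of the box) past upright. A stiff hinge (about 0.17 N m) holds it wherever it is left. Push it over from the outside near its free edge, then down on its upper face until flat
- tray_in (a point): centre of the inner floor of the red waste tray, 4 mm above the table: fixed, outside 205 (x) x 135 (y) x 42 mm high, walls and floor 4 mm; x along its length, y across, z up. Mid-barrel of a syringe lying in it is 12 mm above the floor
- mat: green cutting mat, 300 (x) x 450 (y) x 2 mm thick, fixed, on which the syringes lie side by side; origin under its centre; a thin steel rule lies along its -x edge
- third_hand_c (a point): bystander, to be left alone: third-hand stand with magnifier, 62 mm square base, 170 mm wide arms, 220 mm high; point on its post 50 mm up
- show_case_c (a point): bystander, to be left alone: yellow track machine in a clear display case 200 x 64 x 68 mm; its centre
- conveyor_c (a point): bystander, to be left alone: white lattice conveyor model, 140 x 20 x 40 mm; point 18 mm up
- weight_c (a point): bystander, to be left alone: flat steel sanding weight with two black knobs, 120 x 42 x 22 mm; centre of its plate
- glue_bottle_c (a point): bystander, to be left alone: small white bottle with a yellow label, 34 mm in diameter, 85 mm high; its centre
There are look-alikes about, which are no part of the job. What is shaped like the syringe_3 but green or purple is not meant.

How it is judged:
By the outcome, as a careful person would: the job done as asked, in the order asked, and still so for the second after the job is handed in, with the robot touching nothing.
It also fails if it takes over 72 s, if anything falls off the work surface, if the arm or the gripper's body presses on something with over 40 N, if the wrist force passes 120 N, or if a joint passes its speed limit or range.

ROBOT

A 6-joint arm with a two-finger parallel gripper is mounted at the origin on the work surface. World frame = base frame: x ahead of the robot, y to its left, z up, the work surface at z = 0. Lengths are in m, angles in degrees, forces in N, time in s.
With the tool pointing down it reaches from about 0.4 to 0.825 m from the base axis. Payload 7 kg.
Tool frame: the origin (TCP) lies at the very end of the fingers, on their centre line; the grasp point (between the pads) lies 19 mm behind it; z points along the fingers, y is the line along which they close (so a half turn about z gives the same grasp; the last joint's range is limited). The gripper opens to 88 mm and grips with 3 to 60 N. Pads are 19 mm wide; open, the fingers measure 130 mm over their backs; the gripper's body (78 mm by 193 mm) begins 47 mm behind the grasp point.
Start: joints at [89.215, 20.546, 0.682, 0, -70.136, -16.507], TCP at [0.201, 0.644, 0.227] pointing down, gripper open.
Joint ranges: [-176.03, 176.03], [-82.01, 121.73], [-58.28, 71.71], [-173.87, 95.51], [-174.79, -0.11], [-173.66, 173.66]. Speed limits (degrees/s): [136.94, 136.94, 172.46, 180, 180, 180].

INTERFACE

Orientations are given as [roll, pitch, yaw] about the fixed x, y, z axes, in that order (R = Rz(yaw) Ry(pitch) Rx(roll)).
In Python, from plant import ctrl gives the robot as it stands.
- The arm moves only by the tool carry_out, never from a script. Its argument "deltas" is a list that holds one entry, the list of rows, each a list of 5 numbers: the shift along the tool's x, y, z scaled (see below), then the turn about the tool's z scaled (see below), then the opening, from -1 (shut) to 1 (fully open). A call has 1 to 5 rows; each row is the pose to reach, as a shift and turn from the pose commanded when the call began, along the tool's axes at that moment, turning the shorter way round; what a row does not reach only later rows make up. The controller multiplies each number of a shift by 20 cm and each number of a turn by 2 pi rad. A row lasts 1/10 s, in which the tool goes at most 50 mm and 8.59 degrees, less where a joint would pass 70% of its speed; a pose out of reach is approached as far as the arm can. A call with a number of a shift or a turn outside -1 to 1 is refused whole. A call with a gripper value outside its range is refused whole. The fingers move at their own pace and stop on an object; the grip force is fixed at half the most. Time passes only in rows, so rows that repeat a pose let the fingers close. It gives the time, the measured TCP pose, the force, the opening and the grip force at its end, in the units of the state.
- ctrl.get_obs(): the state, without advancing time (a new reading comes with each control period).
- ctrl.snapshot(name): name is "scene" or "top"; returns a dict with "color" (400x640x3 uint8, red, green, blue), "camera_matrix" (3x3 intrinsics, pixels), "k1" (the pictures are not rectified: a ray, as slopes to the right and down, at radius r is drawn at 1 + k1 r^2 times it, then the intrinsics apply), "R" (3x3) and "t" (3): a world point X has camera coordinates R X + t. Camera axes: x right, y down, z forward; pixel columns grow to the right and rows downward; lengths in m; the calibration is good to about 2 mm. A picture is of the moment at which its call begins. There is no depth.
- ctrl.close_job(): hands the job in; it is judged then, once.
Trained networks look in a picture, given as the dict that the camera call returned (one of the last four; its "shot" number tells which), for a name from the list of things; names that differ only in an ending like _2 or _b are one class to them, and where a whole thing is asked for, a point or a joint stands for the part that bears it (a point fixed in the world has none). Each returns a list of dicts, best first, with "p" (0 to 1); they miss things now and then, are a little off and sometimes report something else, mostly with a low value. They report only what shows in the picture. A call takes as long as a camera call. They do not tell look-alikes from the thing itself.
- ctrl.search_frame(picture, name): "centre" ([column, row] in pixels, amid what is visible of it).
- ctrl.silhouettes(picture, name): "mask" (400x640 bool, what is visible of it) and "centre" ([column, row] in pixels, amid what is visible of it).
- ctrl.spot_point(picture, name): "centre" ([column, row] in pixels: a listed point, or the origin of a listed thing).
The state is a dict: "clock": time; "joint_pos": joint angles; "qvel": joint speeds; "tau": joint torques, N m; "tool_pos": TCP position; "orientation": TCP orientation; "force": force on the tool from outside, world axes, zero at the start; "moment": the same for the moment, N m; "opening": finger opening in m; "gripper_force": force on a finger pad.
Only numpy, scipy, OpenCV 4.12 (cv2) and the standard library are available. Lean on these libraries where they do the work, as an engineer would, in place of code of your own. Each camera call takes 0.05 s, during which the arm holds its last target. There are 200 camera calls.

## Working session

There is one attempt and no reset: what is moved stays moved. The work goes in short steps, Python scripts to look and compute and a tool call to move; the robot and the scene stay as the last step left them, time stands still between calls to the robot, and variables do not carry over. Pictures are saved under pics/ and viewed, at most 10 in all, crops included, and the job is handed in when it is done.

Besides the shell and the picture viewer there is one more tool, called after "Emit:" by a JSON object that holds its "name" and its "arguments", one argument or row to a line. carry_out: Moves the arm, as the interface text tells. Its arguments: {"type":"object","properties":{"deltas":{"type":"array"}},"required":["deltas"]}

```bash
ls; mkdir -p pics
cat > h.py <<'E'
import numpy as np, cv2
from plant import ctrl
def snap(name,fn=None):
    p=ctrl.snapshot(name)
    if fn: cv2.imwrite('pics/'+fn,cv2.cvtColor(p['color'],cv2.COLOR_RGB2BGR))
    return p
def ray(p,uv):
    K=np.array(p['camera_matrix']); d=np.array([(uv[0]-K[0,2])/K[0,0],(uv[1]-K[1,2])/K[1,1]])
    s=d.copy()
    for _ in range(20): s=d/(1+p['k1']*(s@s))
    R=np.array(p['R']); t=np.array(p['t'])
    return -R.T@t, R.T@np.array([s[0],s[1],1])
def at_z(p,uv,z):
    o,d=ray(p,uv); return o+d*(z-o[2])/d[2]
def proj(p,X):
    c=np.array(p['R'])@np.array(X)+np.array(p['t']); s=c[:2]/c[2]; s=s*(1+p['k1']*(s@s))
    K=np.array(p['camera_matrix']); return np.array([K[0,0]*s[0]+K[0,2],K[1,1]*s[1]+K[1,2]])
def tri(p1,u1,p2,u2):
    o1,d1=ray(p1,u1);o2,d2=ray(p2,u2); d1/=np.linalg.norm(d1);d2/=np.linalg.norm(d2)
    a,b=np.linalg.lstsq(np.c_[d1,-d2],o2-o1,rcond=None)[0]
    return (o1+a*d1+o2+b*d2)/2, np.linalg.norm(o1+a*d1-o2-b*d2)
E
python3 - <<'E'
from h import *
S={n:snap(n,n+'0.png') for n in('scene','top')}
for n,p in S.items():
    print(n,'cam',np.round(-np.array(p['R']).T@p['t'],3))
    for nm,z in [('syringe_1_mid',.014),('syringe_1_thumb',.014),('cradle_1',.03),('lid_hinge',.06),('box',0),('tray_in',.004),('mat',0),('third_hand_c',.05),('show_case_c',.034),('conveyor_c',.018),('weight_c',.011),('glue_bottle_c',.042)]:
        for d in ctrl.spot_point(p,nm):
            if d['p']>.2: print(nm,round(d['p'],2),np.round(d['centre']),np.round(at_z(p,d['centre'],z),3))
print(ctrl.get_obs())
E
```

```text
pics
scene cam [1.287 0.463 0.862]
syringe_1_mid 0.57 [291. 192.] [ 0.491 -0.126  0.014]
syringe_1_mid 0.27 [400. 250.] [0.546 0.274 0.014]
syringe_1_thumb 0.44 [312. 179.] [ 0.396 -0.103  0.014]
syringe_1_thumb 0.22 [391. 244.] [0.539 0.243 0.014]
cradle_1 0.94 [391. 245.] [0.554 0.249 0.03 ]
cradle_1 0.55 [408. 253.] [0.559 0.3   0.03 ]
cradle_1 0.36 [339. 212.] [0.513 0.061 0.03 ]
lid_hinge 0.88 [432. 250.] [0.544 0.356 0.06 ]
box 0.73 [311. 203.] [ 0.49 -0.05  0.  ]
box 0.7 [400. 252.] [0.539 0.273 0.   ]
tray_in 0.82 [237. 186.] [ 0.542 -0.31   0.004]
tray_in 0.6 [338. 210.] [0.479 0.042 0.004]
mat 0.72 [290. 194.] [ 0.485 -0.135  0.   ]
mat 0.57 [312. 204.] [ 0.493 -0.046  0.   ]
mat 0.48 [409. 254.] [0.534 0.298 0.   ]
mat 0.27 [336. 210.] [0.479 0.035 0.   ]
third_hand_c 0.82 [248. 258.] [ 0.801 -0.053  0.05 ]
third_hand_c 0.58 [318. 301.] [0.824 0.172 0.05 ]
show_case_c 0.95 [201. 226.] [ 0.764 -0.258  0.034]
show_case_c 0.3 [317. 300.] [0.813 0.164 0.034]
conveyor_c 0.69 [315. 300.] [0.806 0.154 0.018]
glue_bottle_c 0.69 [323. 181.] [ 0.42  -0.048  0.042]
glue_bottle_c 0.64
[... 859 characters left out ...]
 131.] [0.754 0.263 0.042]
{'clock': 1.3, 'joint_pos': array([ 8.92161258e+01,  2.05462119e+01,  6.83201377e-01, -1.30144840e-03,
       -7.01360243e+01, -1.65068635e+01]), 'qvel': array([-0.02337368,  0.07587772,  0.02174371, -0.01457644, -0.09307495,
        0.03879582]), 'tau': array([ 2.13115918e-04, -5.82383752e+01,  2.93305457e+01,  7.00284854e+00,
        1.25430126e-02, -1.06720307e-05]), 'tool_pos': array([0.20062766, 0.64447901, 0.22656828]), 'orientation': array([-1.79999422e+02,  1.44778710e-03, -1.72911799e+01]), 'force': array([ 0.46135709,  0.37022014, -0.50351909]), 'moment': array([-0.03748156, -0.01049473, -0.00137823]), 'gripper_force': 0.0, 'opening': 0.08708405575002298}
```

Run:
```python
import cv2
a=cv2.imread('pics/top0.png')[90:270,190:450]; cv2.imwrite('pics/t0c.png',cv2.resize(a,None,fx=3,fy=3,interpolation=2))
a=cv2.imread('pics/scene0.png')[130:330,180:470]; cv2.imwrite('pics/s0c.png',cv2.resize(a,None,fx=2.75,fy=2.75,interpolation=2))
```

```text
(no output)
```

View pics/t0c.png

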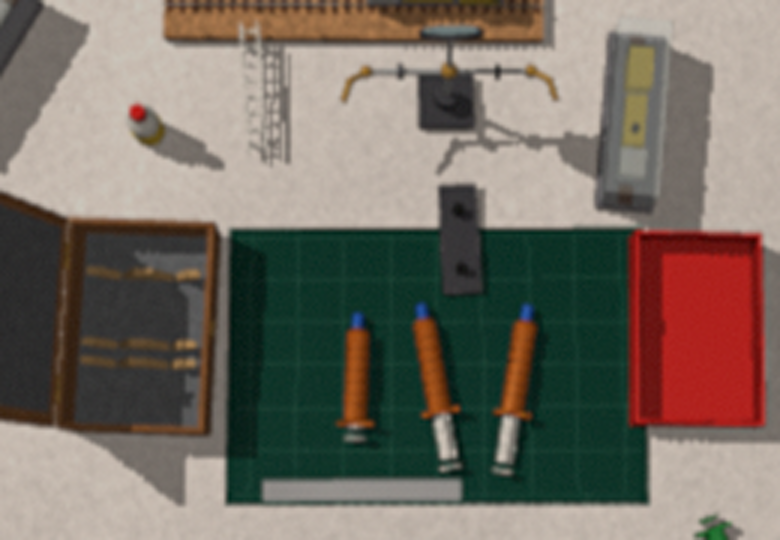

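View pics/s0c.png

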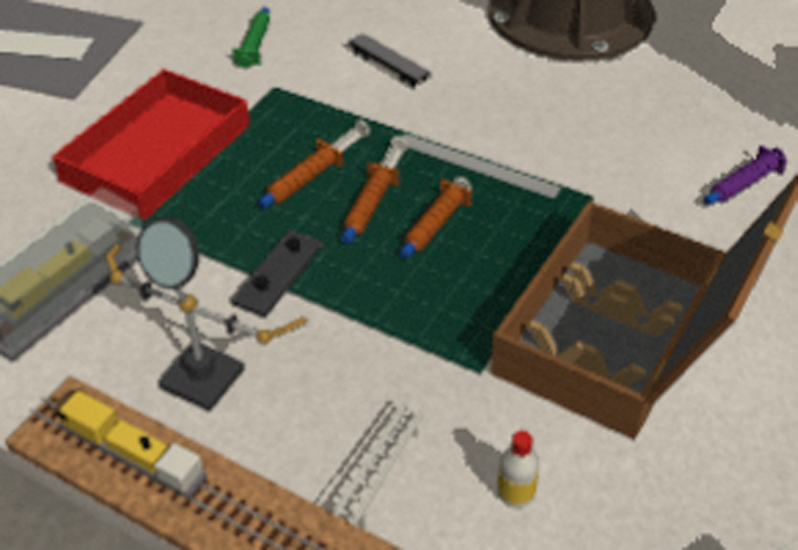

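```bash
python3 - <<'E'
import cv2,numpy as np
a=cv2.imread('pics/top0.png')[155:240,180:268]; a=cv2.resize(a,None,fx=4.5,fy=4.5,interpolation=2)
b=cv2.imread('pics/scene0.png')[185:300,350:475]; b=cv2.resize(b,None,fx=3.3,fy=3.3,interpolation=2)
c=np.zeros((max(len(a),len(b)),a.shape[1]+b.shape[1],3),np.uint8); c[:len(a),:a.shape[1]]=a; c[:len(b),a.shape[1]:]=b; print(c.shape,a.shape[1]); cv2.imwrite('pics/box.png',c)
E
cat > syr.py <<'E'
from h import *
def amber(p,n):
    hsv=cv2.cvtColor(p['color'],cv2.COLOR_RGB2HSV)
    return cv2.inRange(hsv,(6,170,90),(16,255,255))
def find(p,n,roi,zc=.014):
    m=amber(p,n); k=np.zeros_like(m); k[roi[1]:roi[3],roi[0]:roi[2]]=255; m&=k
    N,l,s,c=cv2.connectedComponentsWithStats(m); out=[]
    for i in range(1,N):
        if s[i,4]<60: continue
        v,u=np.where(l==i); X=np.array([at_z(p,(a,b),zc)[:2] for a,b in zip(u,v)])
        x,y,_,_=0,0,0,0
        e=np.linalg.eigh(np.cov(X.T))[1][:,1]; e*=np.sign(e[0]) or 1
        q=(X-X.mean(0))@e; w=(X-X.mean(0))@[-e[1],e[0]]
        lo,hi=q.min(),q.max(); b=q>lo+.02
        f=np.polyfit(q[b],w[b],1); e2=e+f[0]*np.array([-e[1],e[0]]); mid=(lo+hi)/2
        c0=X.mean(0)+mid*e+np.polyval(f,mid)*np.array([-e[1],e[0]])
        out.append((np.round(c0,4),round(float(hi-lo),4),round(float(np.degrees(np.arctan2(e2[1],e2[0]))),1),int(s[i,4])))
    return out
E
python3 - <<'E'
from syr import *
p=snap('top'); print(*find(p,'top',(270,160,410,260)),sep='\n')
p=snap('scene'); print(*find(p,'scene',(260,160,360,260)),sep='\n')
E
```

```text
(382, 808, 3) 396
(array([ 0.496 , -0.0389]), 0.1003, 10.1, 210)
(array([ 0.4955, -0.1307]), 0.0995, -9.7, 212)
(array([0.4843, 0.042 ]), 0.0999, -1.8, 206)
(array([ 0.4913, -0.1286]), 0.115, -7.8, 195)
(array([ 0.4922, -0.0375]), 0.1145, 9.9, 184)
(array([0.4803, 0.0433]), 0.1123, -0.4, 197)
```

View pics/box.png

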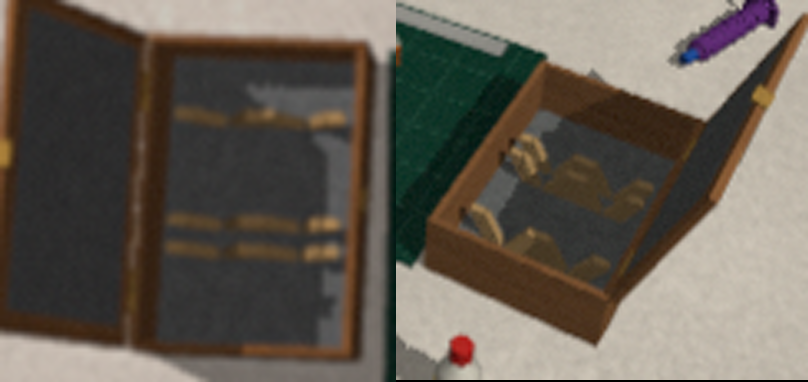

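```bash
cat > boxfit.py <<'E'
from h import *
from scipy.optimize import least_squares
T=snap('top');S=snap('scene')
def ft(a,b): return ((a+.5)/4.5-.5+180,(b+.5)/4.5-.5+155)
def fs(a,b): return ((a-396+.5)/3.3-.5+350,(b+.5)/3.3-.5+185)
obs=[(T,ft(368,43),(111,-76,60)),(T,ft(355,353),(-111,-76,60)),(T,ft(152,38),(111,76,60)),(T,ft(132,347),(-111,76,60)),
(S,fs(545,64),(-111,-76,60)),(S,fs(430,218),(111,-76,60)),(S,fs(612,300),(111,76,60)),(S,fs(703,122),(-111,76,60)),(S,fs(426,266),(111,-76,0)),(S,fs(598,345),(111,76,0))]
def W(q,P):
    c,s=np.cos(q[2]),np.sin(q[2]); P=np.array(P)/1000; return np.array([q[0]+c*P[0]-s*P[1],q[1]+s*P[0]+c*P[1],P[2]])
def res(q,o=obs): return np.concatenate([proj(p,W(q,P))-uv for p,uv,P in o])
for o in (obs,obs[:4],obs[4:]):
    r=least_squares(lambda q:res(q,o),[.54,.265,0],loss='soft_l1'); print(r.x[:2].round(4),np.degrees(r.x[2]).round(2)); print(r.fun.reshape(-1,2).round(1).tolist())
    q=r.x; print('cr1',W(q,(23,-28,30)),'cr2',W(q,(23,28,30)))
for p,uv in ((T,ft(72,0)),):pass
# lid angle: free-edge corner near x=-111 in scene & latch
for a in np.arange(1.57,1.96,.06):
    P=lambda x:(x,76+152*np.cos(np.pi-a) if 0 else 76-152*np.cos(a),60+152*np.sin(a))
    q=least_squares(res,[.54,.265,0],loss='soft_l1').x
    print(round(a,2),proj(S,W(q,P(111))).round(),proj(S,W(q,P(0))).round(),proj(T,W(q,P(0))).round())
print('latch S',fs(763,95),'corner',fs(714,205),'T latch',ft(3,152))
tr=[(T,d['centre']) for d in ctrl.silhouettes(T,'tray_in')[:1]]
for d in ctrl.silhouettes(T,'tray_in')[:1]: print('tray rect',cv2.minAreaRect(np.argwhere(d['mask'])[:,::-1].astype(np.float32)), at_z(T,d['centre'],.02))
E
python3 boxfit.py
```

```text
[0.5331 0.2702] -0.83
[[-1.2, -0.9], [-1.4, 0.9], [-1.5, -0.8], [-1.2, 1.1], [-1.5, -1.9], [-0.7, 0.4], [-1.1, -0.6], [0.4, -1.2], [-0.7, 0.3], [-0.2, 0.1]]
cr1 [0.55567841 0.24186419 0.03      ] cr2 [0.55649181 0.29785828 0.03      ]
[0.5336 0.266 ] -0.95
[[0.2, -0.9], [-0.1, 0.8], [-0.1, -1.0], [0.1, 0.9]]
cr1 [0.5560897  0.23766825 0.03      ] cr2 [0.55702009 0.29366052 0.03      ]
[0.5331 0.2727] -1.42
[[-0.3, -1.7], [-0.1, 0.4], [-0.6, -0.2], [1.6, -0.6], [-0.1, 0.3], [0.2, 0.6]]
cr1 [0.55537732 0.24417137 0.03      ] cr2 [0.55676608 0.30015415 0.03      ]
1.57 [424. 233.] [440. 204.] [197. 189.]
1.63 [428. 234.] [444. 205.] [193. 189.]
1.69 [432. 236.] [448. 206.] [190. 189.]
1.75 [436. 238.] [451. 208.] [187. 189.]
1.81 [439. 240.] [455. 210.] [184. 189.]
1.87 [443. 242.] [458. 212.] [181. 189.]
1.93 [447. 245.] [462. 214.] [178. 189.]
latch S (460.8636363636364, 213.43939393939394) corner (446.0151515151515, 246.77272727272728) T latch (180.27777777777777, 188.38888888888889)
tray rect ((422.7236328125, 199.23492431640625), (66.31893920898438, 44.71946334838867), 88.80650329589844) [ 0.53402286 -0.33281648  0.02      ]
```

Emit:
{"name": "carry_out", "arguments": {
  "deltas": [
    [[0,0,-0.2,-0.076,0.5],[0,0,-0.2,-0.076,0.5],[0,0,-0.2,-0.076,0.3],[0,0,-0.2,-0.076,0.2]]
  ]
}}

```text
clock: 2.0
tool_pos: [0.2006, 0.6445, 0.2668]
orientation: [-180.0, 0.0, 10.2]
force: [1.3, 0.6, 0.4]
opening: 0.061
gripper_force: 0.0
```

Emit:
{"name": "carry_out", "arguments": {
  "deltas": [
    [[0.216,0.904,0,0,0.14],[0.216,0.904,0,0,0.14],[0.216,0.904,0,0,0.14],[0.216,0.904,0,0,0.14]]
  ]
}}

```text
clock: 2.4
tool_pos: [0.2754, 0.4713, 0.2666]
orientation: [180.0, 0.0, 9.8]
force: [0.3, 0.4, 1.4]
opening: 0.05
gripper_force: 0.0
```

Emit:
{"name": "carry_out", "arguments": {
  "deltas": [
    [[0.216,0.904,0,0,0.14],[0.216,0.904,0,0,0.14],[0.216,0.904,0,0,0.14],[0.216,0.904,0,0,0.14]]
  ]
}}

```text
clock: 2.8
tool_pos: [0.3493, 0.3008, 0.2667]
orientation: [-180.0, -0.0, 9.8]
force: [-1.1, 1.2, 0.5]
opening: 0.05
gripper_force: 0.0
```

Emit:
{"name": "carry_out", "arguments": {
  "deltas": [
    [[0.216,0.904,0,0,0.14],[0.216,0.904,0,0,0.14],[0.216,0.904,0,0,0.14],[0.216,0.904,0,0,0.14]]
  ]
}}

```text
clock: 3.2
tool_pos: [0.4234, 0.1305, 0.2668]
orientation: [-180.0, -0.0, 9.8]
force: [0.9, 0.2, 0.4]
opening: 0.0502
gripper_force: 0.0
```

Emit:
{"name": "carry_out", "arguments": {
  "deltas": [
    [[0.216,0.904,0.5,0,0.14],[0.216,0.904,0.5,0,0.14],[0.216,0.904,0.6,0,0.14],[0.216,0.904,0.6,0,0.14],[0.216,0.904,0.6,0,0.14]]
  ]
}}

```text
clock: 3.7
tool_pos: [0.4963, -0.0403, 0.1437]
orientation: [180.0, 0.2, 9.7]
force: [0.2, 0.2, 0.5]
opening: 0.0501
gripper_force: 0.0
```

```bash
cat >> h.py <<'E'
def go(x,y,z=None,yaw=None,o=None):
    o=o or ctrl.get_obs(); P=np.array(o['tool_pos']); w=np.radians(o['orientation'][2]); d=np.array([x,y])-P[:2]
    print('pos',P.round(4),'yaw',round(o['orientation'][2],2),'t',round(o['clock'],2),'op',round(o['opening'],4),'F',np.round(o['force'],1),'| shift',round(float(d@[np.cos(w),np.sin(w)]/.2),3),round(float(d@[np.sin(w),-np.cos(w)]/.2),3),round((P[2]-z)/.2,3) if z is not None else '', round((o['orientation'][2]-yaw)/360,4) if yaw is not None else '')
E
python3 - <<'E'
from h import *
go(.4965,-.038,.006,10)
p=snap('scene','s1.png')
a=cv2.imread('pics/s1.png')[60:330,150:470]; cv2.imwrite('pics/s1c.png',cv2.resize(a,None,fx=2.2,fy=2.2))
E
```

```text
pos [ 0.4963 -0.0403  0.1437] yaw 9.72 t 3.7 op 0.0501 F [0.2 0.2 0.5] | shift 0.003 -0.011 0.688 -0.0008
```

View pics/s1c.png

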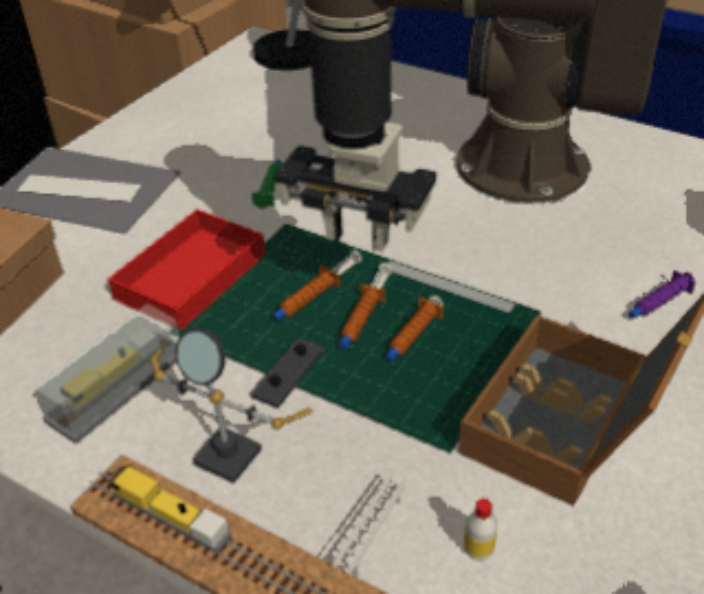

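Run:
```python
from h import *
p=snap('scene'); t=snap('top'); o=ctrl.get_obs(); P=o['tool_pos']; w=np.radians(o['orientation'][2])
ims=[]
for s,(c0,r0) in ((p,(255,90)),(t,(295,140))):
    f=5; im=cv2.resize(cv2.cvtColor(s['color'],cv2.COLOR_RGB2BGR)[r0:r0+90,c0:c0+80],None,fx=f,fy=f)
    for (a,b,z,col) in ((.039,.0965,.066,(255,0,255)),(.01,.046,0,(0,255,0)),(.039,.0965,.1,(255,255,0))):
        q=[]
        for i,j in((1,1),(1,-1),(-1,-1),(-1,1)):
            x,y=i*a,j*b; q.append((proj(s,[P[0]+x*np.cos(w)-y*np.sin(w),P[1]+x*np.sin(w)+y*np.cos(w),P[2]+z])-[c0,r0])*f)
        cv2.polylines(im,[np.int32(q)],True,col,1)
    ims.append(im)
cv2.imwrite('pics/grip.png',np.hstack(ims))
```

```text
(no output)
```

View pics/grip.png

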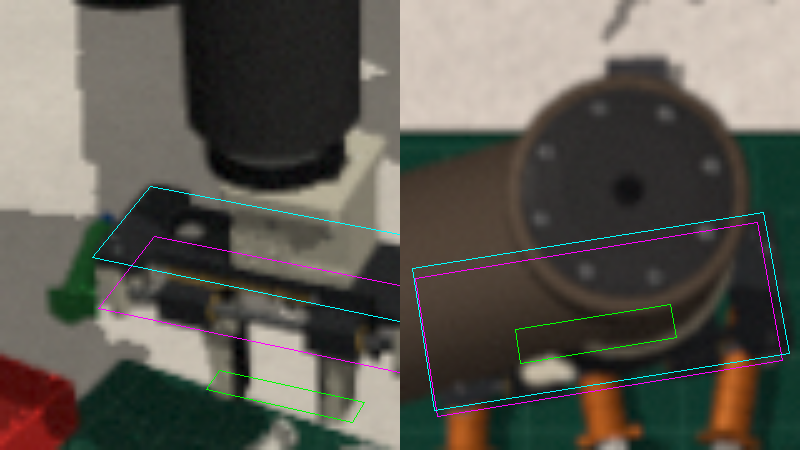

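Emit:
{"name": "carry_out", "arguments": {
  "deltas": [
    [[0,-0.01,0.2,-0.001,0.14],[0,-0.01,0.4,-0.001,0.14],[0,-0.01,0.55,-0.001,0.14],[0,-0.01,0.64,-0.001,0.14],[0,-0.01,0.688,-0.001,0.14]]
  ]
}}

```text
clock: 4.35
tool_pos: [0.4966, -0.0346, 0.0083]
orientation: [180.0, 0.0, 10.4]
force: [1.0, 0.8, 0.9]
opening: 0.0499
gripper_force: 0.0
```

Emit:
{"name": "carry_out", "arguments": {
  "deltas": [
    [[0,0,0,0,-0.7],[0,0,0,0,-1],[0,0,0,0,-1],[0,0,0,0,-1],[0,0,0,0,-1]]
  ]
}}

```text
clock: 4.85
tool_pos: [0.4978, -0.0352, 0.0101]
orientation: [-180.0, -0.1, 10.4]
force: [-1.7, 1.5, 6.9]
opening: 0.0234
gripper_force: 29.8
```

Emit:
{"name": "carry_out", "arguments": {
  "deltas": [
    [[0,0,-0.1,0,-1],[0,0,-0.25,0,-1],[0,0,-0.45,0,-1],[0,0,-0.6,0,-1],[0,0,-0.6,0,-1]]
  ]
}}

```text
clock: 5.35
tool_pos: [0.4996, -0.0349, 0.1337]
orientation: [-180.0, -0.5, 10.5]
force: [1.4, 0.2, -1.2]
opening: 0.0231
gripper_force: 29.8
```

Run:
```python
from syr import *
go(.556,.241,.15,-1.0)
p=snap('scene','s2.png')
print(*find(p,'scene',(220,120,400,260),.126),sep='\n')
```

```text
pos [ 0.4996 -0.0349  0.1337] yaw 10.45 t 5.35 op 0.0231 F [ 1.4  0.2 -1.2] | shift 0.527 -1.306 -0.082 0.0318
(array([ 0.5044, -0.0392]), 0.0667, 19.7, 88)
(array([ 0.6091, -0.0564]), 0.0763, 5.4, 86)
(array([0.5868, 0.0985]), 0.0974, -0.0, 204)
```

Emit:
{"name": "carry_out", "arguments": {
  "deltas": [
    [[0.06,-0.15,-0.08,0,-1],[0.14,-0.35,-0.08,0,-1],[0.22,-0.55,-0.08,0,-1],[0.264,-0.653,-0.08,0,-1]]
  ]
}}

```text
clock: 5.8
tool_pos: [0.5251, 0.1049, 0.144]
orientation: [-180.0, 0.0, 10.5]
force: [0.3, -0.3, -1.4]
opening: 0.0232
gripper_force: 29.8
```

Emit:
{"name": "carry_out", "arguments": {
  "deltas": [
    [[0.1,-0.25,0,0.01,-1],[0.2,-0.48,0,0.02,-1],[0.24,-0.6,0,0.03,-1],[0.264,-0.653,0,0.032,-1],[0.264,-0.653,0,0.032,-1]]
  ]
}}

```text
clock: 6.3
tool_pos: [0.5529, 0.2414, 0.1433]
orientation: [179.9, 0.1, -1.0]
force: [1.0, -0.5, -0.3]
opening: 0.0231
gripper_force: 29.8
```

Run:
```python
from h import *
go(.556,.241,.02,-1.0)
p=snap('scene','s3.png');t=snap('top','t3.png')
a=cv2.imread('pics/s3.png')[140:290,310:480];b=cv2.imread('pics/t3.png')[130:280,180:290]
cv2.imwrite('pics/c3.png',np.hstack([cv2.resize(a,None,fx=2.8,fy=2.8,interpolation=2),cv2.resize(b,None,fx=2.8,fy=2.8,interpolation=2)]))
for x in [d for n in ('syringe_1_mid','syringe_1_thumb') for d in ctrl.spot_point(p,n)]: print(round(x['p'],2),np.round(x['centre'],1))
```

```text
pos [0.5529 0.2414 0.1433] yaw -0.99 t 6.3 op 0.0231 F [ 1.  -0.5 -0.3] | shift 0.015 0.002 0.617 0.0
0.79 [290.4 195.3]
0.44 [237.5 184.9]
0.2 [314.8 304.3]
0.5 [311.2 177.6]
```

View pics/c3.png

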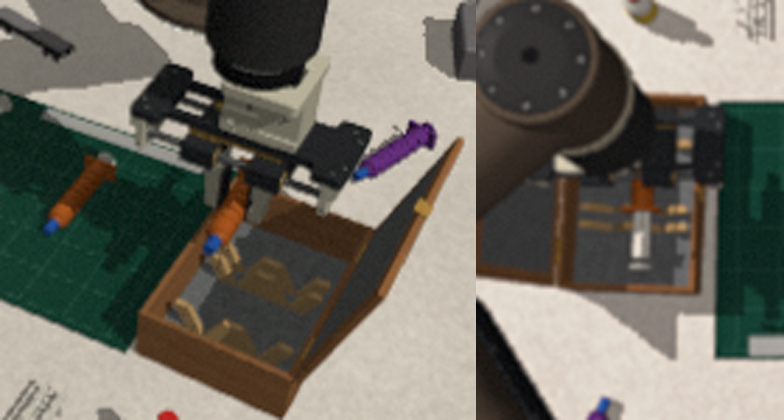

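Run:
```python
from h import *
t=cv2.imread('pics/t3.png'); s=cv2.imread('pics/s3.png')
p=ctrl.snapshot('top'); q=ctrl.snapshot('scene')
H=cv2.cvtColor(p['color'],cv2.COLOR_RGB2HSV)
A=cv2.inRange(H,(6,170,60),(16,255,255))[190:225,228:252]
v,u=np.where(A); print('amber rows',v.min()+190,v.max()+190,'cols',u.min()+228,u.max()+228,[int(A[i].sum()//255) for i in range(A.shape[0])])
G=p['color'][190:232,238:243].mean(1).astype(int); print([(i+190,*g) for i,g in enumerate(G)][8:42])
z=.148
for r in (204,205,206,207): print(r,at_z(p,(240,r),z).round(4))
print('thumb end',at_z(p,(239,226),z).round(4))
# supports, brightness profile cols 250-254 (near wall cradle1)
print('prof',[(r,int(p['color'][r,248:255].mean())) for r in range(176,216)])
for r in (204.2,207.5,210.9,181.6): print('sup',r,at_z(p,(251,r),.037).round(4))
HS=cv2.cvtColor(q['color'],cv2.COLOR_RGB2HSV)
B=cv2.inRange(HS,(105,150,60),(125,255,255)); 
N,l,st,c=cv2.connectedComponentsWithStats(B)
for i in range(1,N):
    if st[i,4]>8: print('blue',st[i],c[i].round(1),at_z(q,c[i],z).round(4))
g=ctrl.get_obs()['tool_pos']; print(proj(q,[g[0]+.0575,g[1],z]),proj(p,[g[0]-.0495,g[1],z]))
```

```text
amber rows 194 205 cols 233 245 [0, 0, 0, 0, 2, 4, 5, 7, 7, 7, 7, 7, 7, 8, 8, 3, 0, 0, 0, 0, 0, 0, 0, 0, 0, 0, 0, 0, 0, 0, 0, 0, 0, 0, 0]
[(198, np.int64(102), np.int64(51), np.int64(15)), (199, np.int64(106), np.int64(52), np.int64(15)), (200, np.int64(105), np.int64(51), np.int64(15)), (201, np.int64(104), np.int64(51), np.int64(15)), (202, np.int64(104), np.int64(51), np.int64(14)), (203, np.int64(106), np.int64(51), np.int64(14)), (204, np.int64(109), np.int64(63), np.int64(36)), (205, np.int64(111), np.int64(91), np.int64(78)), (206, np.int64(126), np.int64(119), np.int64(111)), (207, np.int64(127), np.int64(123), np.int64(116)), (208, np.int64(125), np.int64(120), np.int64(114)), (209, np.int64(126), np.int64(121), np.int64(113)), (210, np.int64(128), np.int64(121), np.int64(112)), (211, np.int64(131), np.int64(123), np.int64(114)), (212, np.int64(139), np.int64(131), np.int64(122)), (213, np.int64(152), np.int64(145), np.int64(136)), (214, np.int64(167), np.int64(160), np.int64(151)), (215, np.int64(178), np.int64(170), np.int64(159)), (216, np.int64(180), np.int64(172), np.in
[... 1517 characters left out ...]
2095] [321.1  23.1] [-0.6141 -0.6558  0.148 ]
blue [541   0  27  11 230] [554.1   4.3] [-1.5436  0.3748  0.148 ]
blue [278   9  11  44 274] [282.8  29.5] [-0.4372 -0.7818  0.148 ]
blue [ 562   14   78   38 1526] [603.3  29.5] [-1.2119  0.6436  0.148 ]
blue [631  54   9  33 275] [635.1  70. ] [-0.7381  0.7809  0.148 ]
blue [530  82  96  26 782] [579.   93.7] [-0.3924  0.5963  0.148 ]
blue [274 201   5   5  18] [276.1 202.9] [ 0.6721 -0.0439  0.148 ]
blue [436 200   6   4  15] [438.7 201.5] [0.4547 0.3284 0.148 ]
blue [325 219   6   5  21] [327.6 221. ] [0.6635 0.1089 0.148 ]
blue [382 224   6   6  23] [384.3 226.3] [0.6102 0.2405 0.148 ]
[383.79732296 226.34257333] [238.65770311 203.42032069]
```

Emit:
{"name": "carry_out", "arguments": {
  "deltas": [
    [[0.015,0,0.1,0,-1],[0.015,0,0.2,0,-1],[0.015,0,0.3,0,-1],[0.015,0,0.37,0,-1],[0.015,0,0.37,0,-1]]
  ]
}}

```text
clock: 7.1
tool_pos: [0.5554, 0.2392, 0.0692]
orientation: [179.9, 0.2, -1.1]
force: [-0.6, -0.5, -1.0]
opening: 0.0231
gripper_force: 29.8
```

Run:
```python
from h import *
go(.556,.2415,.026,-1.0)
p=snap('top','t4.png');q=snap('scene','s4.png')
a=cv2.imread('pics/s4.png')[170:290,340:480];b=cv2.imread('pics/t4.png')[160:250,200:270]
cv2.imwrite('pics/c4.png',np.hstack([cv2.resize(a,(490,420),interpolation=2),cv2.resize(b,(310,420),interpolation=2)]))
print('prof',[(r,int(p['color'][r,248:255].mean()),*p['color'][r,239:243].mean(0).astype(int)) for r in range(198,216)])
```

```text
pos [0.5554 0.2392 0.0692] yaw -1.14 t 7.1 op 0.0231 F [-0.6 -0.5 -1. ] | shift 0.003 -0.012 0.216 -0.0004
prof [(198, 26, np.int64(78), np.int64(49), np.int64(32)), (199, 41, np.int64(78), np.int64(51), np.int64(33)), (200, 64, np.int64(76), np.int64(50), np.int64(33)), (201, 74, np.int64(79), np.int64(49), np.int64(32)), (202, 74, np.int64(85), np.int64(52), np.int64(31)), (203, 80, np.int64(92), np.int64(57), np.int64(30)), (204, 87, np.int64(93), np.int64(56), np.int64(25)), (205, 80, np.int64(91), np.int64(52), np.int64(22)), (206, 64, np.int64(95), np.int64(51), np.int64(21)), (207, 58, np.int64(99), np.int64(63), np.int64(42)), (208, 63, np.int64(98), np.int64(82), np.int64(71)), (209, 75, np.int64(105), np.int64(96), np.int64(85)), (210, 83, np.int64(116), np.int64(103), np.int64(85)), (211, 83, np.int64(115), np.int64(101), np.int64(83)), (212, 75, np.int64(106), np.int64(97), np.int64(84)), (213, 64, np.int64(100), np.int64(95), np.int64(91)), (214, 63, np.int64(114), np.int64(111), np.int64(106)), (215, 69, np.int64(137), np.int64(132), np.int64(125))]
```

View pics/c4.png

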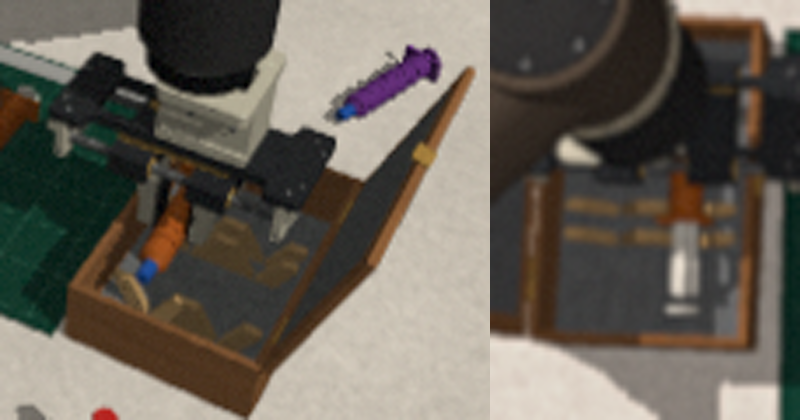

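Emit:
{"name": "carry_out", "arguments": {
  "deltas": [
    [[0.006,-0.008,0.06,0,-1],[0.006,-0.008,0.11,0,-1],[0.006,-0.008,0.16,0,-1],[0.006,-0.008,0.19,0,-1],[0.006,-0.008,0.2,0,-1]]
  ]
}}

```text
clock: 7.7
tool_pos: [0.5571, 0.2417, 0.0298]
orientation: [179.9, 0.1, -1.1]
force: [0.4, 0.1, -1.2]
opening: 0.023
gripper_force: 29.8
```

Run:
```python
from h import *
go(.5565,.241,.026,-1.0)
```

```text
pos [0.5571 0.2417 0.0298] yaw -1.09 t 7.7 op 0.023 F [ 0.4  0.1 -1.2] | shift -0.003 0.004 0.019 -0.0003
```

Emit:
{"name": "carry_out", "arguments": {
  "deltas": [
    [[0,0,0.01,0,-1],[0,0,0.02,0,-1],[0,0,0.02,0,-1]]
  ]
}}

```text
clock: 8.0
tool_pos: [0.5578, 0.2419, 0.0272]
orientation: [180.0, -0.0, -1.1]
force: [-0.1, -1.2, 0.4]
opening: 0.0232
gripper_force: 29.8
```

Emit:
{"name": "carry_out", "arguments": {
  "deltas": [
    [[0,0,0,0,-0.16],[0,0,0,0,-0.16],[0,0,0,0,-0.16],[0,0,0,0,-0.16],[0,0,0,0,-0.16]]
  ]
}}

```text
clock: 8.5
tool_pos: [0.5577, 0.2422, 0.027]
orientation: [-180.0, -0.0, -1.1]
force: [0.1, -0.1, -0.4]
opening: 0.0363
gripper_force: 0.0
```

Emit:
{"name": "carry_out", "arguments": {
  "deltas": [
    [[0,0,-0.1,0,-0.16],[0,0,-0.3,0,-0.16],[0,0,-0.5,0,-0.16],[0,0,-0.7,0,-0.16],[0,0,-0.75,0,-0.16]]
  ]
}}

```text
clock: 9.0
tool_pos: [0.5598, 0.2434, 0.1823]
orientation: [-179.8, -0.4, -1.0]
force: [0.2, 0.6, 0.9]
opening: 0.0368
gripper_force: 0.0
```

Run:
```python
from syr import *
go(.55,-.315,.2,-1.0)
# right syringe geometry
p=snap('top')
for r in find(p,'top',(270,160,410,260)): print(r)
p=snap('scene')
for r in find(p,'scene',(260,160,360,260)): print(r)
print('in box',find(p,'scene',(350,180,470,300),.03))
```

```text
pos [0.5598 0.2434 0.1823] yaw -1.05 t 9.0 op 0.0368 F [0.2 0.6 0.9] | shift 0.002 2.792 -0.088 -0.0001
(array([ 0.4944, -0.1316]), 0.1014, -8.9, 228)
(array([0.4844, 0.0393]), 0.0995, 0.8, 180)
(array([ 0.4913, -0.1284]), 0.1151, -7.8, 196)
(array([0.4999, 0.04  ]), 0.0758, 10.7, 86)
in box [(array([0.5511, 0.2416]), 0.1138, 1.4, 206)]
```

Emit:
{"name": "carry_out", "arguments": {
  "deltas": [
    [[-0.08,0.22,0,0,0.14],[-0.16,0.45,0,0,0.14],[-0.25,0.7,0,0,0.14],[-0.33,0.9,0,0,0.14],[-0.351,1.0,0,0,0.14]]
  ]
}}

```text
clock: 9.6
tool_pos: [0.4804, 0.0404, 0.1753]
orientation: [180.0, 0.2, -1.2]
force: [0.4, -0.3, 0.6]
opening: 0.0501
gripper_force: 0.0
```

Emit:
{"name": "carry_out", "arguments": {
  "deltas": [
    [[0,0,0.1,0,0.14],[0,0,0.25,0,0.14],[0,0,0.4,0,0.14],[0,0,0.45,0,0.14],[0,0,0.45,0,0.14]]
  ]
}}

```text
clock: 10.1
tool_pos: [0.4821, 0.0427, 0.0849]
orientation: [179.9, 0.3, -1.1]
force: [0.4, 0.1, 1.6]
opening: 0.0496
gripper_force: 0.0
```

Run:
```python
from h import *
go(.486,.0445,.008,-1.0)
```

```text
pos [0.4821 0.0427 0.0849] yaw -1.1 t 10.1 op 0.0496 F [0.4 0.1 1.6] | shift 0.019 -0.009 0.385 -0.0003
```

Emit:
{"name": "carry_out", "arguments": {
  "deltas": [
    [[0.015,-0.009,0.12,0,0.14],[0.015,-0.009,0.24,0,0.14],[0.015,-0.009,0.34,0,0.14],[0.015,-0.009,0.38,0,0.14]]
  ]
}}

```text
clock: 10.5
tool_pos: [0.4865, 0.0452, 0.0103]
orientation: [180.0, 0.1, -1.1]
force: [0.4, -0.1, -0.2]
opening: 0.0499
gripper_force: 0.0
```

Emit:
{"name": "carry_out", "arguments": {
  "deltas": [
    [[0,0,0,0,-1],[0,0,0,0,-1],[0,0,0,0,-1],[0,0,0,0,-1],[0,0,0,0,-1]]
  ]
}}

```text
clock: 11.0
tool_pos: [0.4874, 0.0454, 0.012]
orientation: [-180.0, -0.1, -1.1]
force: [-1.0, -0.1, 7.0]
opening: 0.0234
gripper_force: 29.8
```

Emit:
{"name": "carry_out", "arguments": {
  "deltas": [
    [[0,0,-0.1,0,-1],[0,0,-0.25,0,-1],[0,0,-0.45,0,-1],[0,0,-0.6,0,-1],[0,0,-0.6,0,-1]]
  ]
}}

```text
clock: 11.5
tool_pos: [0.4893, 0.0462, 0.1355]
orientation: [-179.8, -0.4, -1.0]
force: [0.3, 0.1, 0.1]
opening: 0.0231
gripper_force: 29.8
```

Emit:
{"name": "carry_out", "arguments": {
  "deltas": [
    [[0.03,0.15,0,0,-1],[0.06,0.35,0,0,-1],[0.1,0.6,0,0,-1],[0.13,0.8,0,0,-1],[0.14,0.9,0,0,-1]]
  ]
}}

```text
clock: 12.0
tool_pos: [0.5109, -0.1379, 0.1303]
orientation: [180.0, 0.1, -1.2]
force: [-0.5, 0.1, -0.3]
opening: 0.0233
gripper_force: 29.8
```

Emit:
{"name": "carry_out", "arguments": {
  "deltas": [
    [[0.03,0.2,0,0,-1],[0.06,0.4,0,0,-1],[0.1,0.65,0,0,-1],[0.13,0.83,0,0,-1],[0.14,0.9,0,0,-1]]
  ]
}}

```text
clock: 12.5
tool_pos: [0.5354, -0.3188, 0.1298]
orientation: [-180.0, 0.1, -1.2]
force: [-0.1, 0.1, -0.4]
opening: 0.0231
gripper_force: 29.8
```

Run:
```python
from h import *
go(.54,-.315,.012,-1.0)
T=snap('top')
obs=[(630,232,1,1),(765,236,1,-1),(765,425,-1,-1),(632,425,-1,1)]
print(np.mean([at_z(T,((a/3)+190-.33,b/3+90-.33),.042) for a,b,_,_ in obs],0))
```

```text
pos [ 0.5354 -0.3188  0.1298] yaw -1.25 t 12.5 op 0.0231 F [-0.1  0.1 -0.4] | shift 0.023 -0.019 0.589 -0.0007
[ 0.53569537 -0.31835374  0.042     ]
```

Emit:
{"name": "carry_out", "arguments": {
  "deltas": [
    [[0,0,0.15,0,-1],[0,0,0.3,0,-1],[0,0,0.42,0,-1],[0,0,0.5,0,-1],[0,0,0.53,0,-1]]
  ]
}}

```text
clock: 13.05
tool_pos: [0.5343, -0.3146, 0.0227]
orientation: [-179.9, 0.2, -1.1]
force: [-0.4, 0.1, -0.6]
opening: 0.0231
gripper_force: 29.8
```

Emit:
{"name": "carry_out", "arguments": {
  "deltas": [
    [[0,0,0.02,0,-1],[0,0,0.04,0,-1],[0,0,0.042,0,-1],[0,0,0.042,0,0],[0,0,0.042,0,0.1]]
  ]
}}

```text
clock: 13.55
tool_pos: [0.5363, -0.3159, 0.0173]
orientation: [180.0, -0.1, -1.1]
force: [-0.4, -0.6, -0.8]
opening: 0.034
gripper_force: 0.0
```

Emit:
{"name": "carry_out", "arguments": {
  "deltas": [
    [[0,0,0,0,0.1],[0,0,0,0,0.1],[0,0,-0.1,0,0.1],[0,0,-0.3,0,0.1],[0,0,-0.5,0,0.1]]
  ]
}}

```text
clock: 14.05
tool_pos: [0.5352, -0.3157, 0.1172]
orientation: [-180.0, 0.1, -1.1]
force: [0.7, -0.2, -0.3]
opening: 0.0481
gripper_force: 0.0
```

Emit:
{"name": "carry_out", "arguments": {
  "deltas": [
    [[0,0,-0.2,0.02,0.1],[0,0,-0.4,0.04,0.1],[0,0,-0.4,0.06,0.1],[0,0,-0.4,0.08,0.1],[0,0,-0.4,0.1,0.1]]
  ]
}}

```text
clock: 14.55
tool_pos: [0.5358, -0.3157, 0.1972]
orientation: [-180.0, -0.1, -37.4]
force: [1.0, 0.0, -0.8]
opening: 0.0482
gripper_force: 0.0
```

Run:
```python
from syr import *
go(.49,-.13,.18,-98.0)
p=snap('scene','s5.png'); t=snap('top','t5.png')
print(*find(p,'scene',(210,150,330,260)),*find(t,'top',(270,160,450,260)),sep='\n')
for n in ('syringe_1_mid','syringe_1_thumb'):
    for s,im in(('s',p),('t',t)):
        for d in ctrl.spot_point(im,n):
            if d['p']>.3: print(n,s,round(d['p'],2),at_z(im,d['centre'],.014).round(4))
b=cv2.imread('pics/t5.png')[165:265,330:450];a=cv2.imread('pics/s5.png')[140:240,210:330]
cv2.imwrite('pics/c5.png',np.hstack([cv2.resize(a,(400,333),interpolation=2),cv2.resize(b,(400,333),interpolation=2)]))
```

```text
pos [ 0.5358 -0.3157  0.1972] yaw -37.4 t 14.55 op 0.0482 F [ 1.   0.  -0.8] | shift -0.746 -0.599 0.086 0.1683
(array([ 0.5271, -0.3153]), 0.1147, -0.1, 196)
(array([ 0.4914, -0.1282]), 0.1149, -8.3, 198)
(array([ 0.5306, -0.3177]), 0.0979, 1.9, 227)
syringe_1_mid s 0.71 [0.4358 0.2379 0.014 ]
syringe_1_mid s 0.7 [ 0.4966 -0.1387  0.014 ]
syringe_1_mid t 0.71 [0.5403 0.2431 0.014 ]
syringe_1_thumb s 0.41 [ 0.3835 -0.1129  0.014 ]
```

View pics/c5.png

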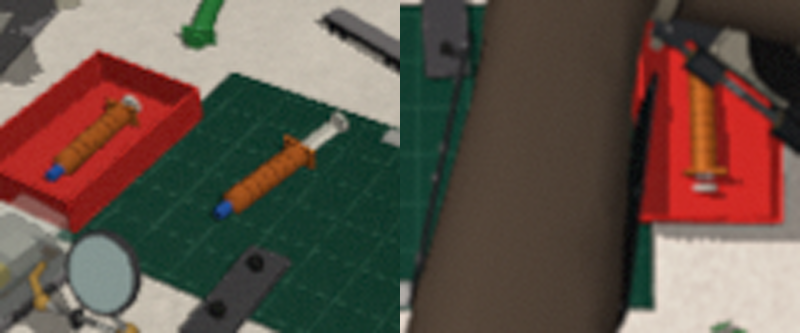

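Emit:
{"name": "carry_out", "arguments": {
  "deltas": [
    [[-0.15,-0.07,0,0.02,0],[-0.35,-0.16,0,0.04,0],[-0.6,-0.26,0,0.07,0],[-0.8,-0.35,0,0.09,0],[-0.877,-0.39,0,0.117,0]]
  ]
}}

```text
clock: 15.35
tool_pos: [0.4411, -0.146, 0.1967]
orientation: [-180.0, 0.0, -76.1]
force: [0.8, 0.1, 0.3]
opening: 0.0438
gripper_force: 0.0
```

Emit:
{"name": "carry_out", "arguments": {
  "deltas": [
    [[0,0,0.1,0.02,-0.1],[0,0,0.2,0.04,-0.1],[0,0,0.4,0.053,-0.1],[0,0,0.5,0.053,-0.1],[0,0,0.5,0.053,-0.1]]
  ]
}}

```text
clock: 15.85
tool_pos: [0.4409, -0.1478, 0.0942]
orientation: [179.7, -0.0, -94.9]
force: [-1.1, -0.4, -0.4]
opening: 0.0395
gripper_force: 0.0
```

Run:
```python
from syr import *
go(.4438,-.1471,.014,-98.8)
p=snap('scene','s6.png')
print(*find(p,'scene',(250,150,330,260)),sep='\n')
g=ctrl.get_obs()
a=cv2.resize(cv2.imread('pics/s6.png')[140:220,250:350],(700,560),interpolation=2)
def pt(x,y,z): return tuple(np.int32((proj(p,[x,y,z])-[250,140])*7))
F=np.array([.4481,-.1194]);u=np.array([.988,-.153]);n=np.array([.153,.988])
for k in(-.019,.019):cv2.circle(a,pt(*(F+k*n),.014),4,(255,0,255),-1)
cv2.circle(a,pt(*(F+.0495*u),.014),4,(255,255,0),-1)
for k in (-.0095,.0095):
    for m in(-.02,.02): cv2.circle(a,pt(*(np.array(g['tool_pos'][:2])+k*n+m*u),g['tool_pos'][2]),4,(0,255,0),-1)
cv2.imwrite('pics/c6.png',a)
```

```text
pos [ 0.4409 -0.1478  0.0942] yaw -94.93 t 15.85 op 0.0395 F [-1.1 -0.4 -0.4] | shift -0.005 -0.014 0.401 0.0107
(array([ 0.4914, -0.1282]), 0.1149, -8.3, 198)
```

View pics/c6.png

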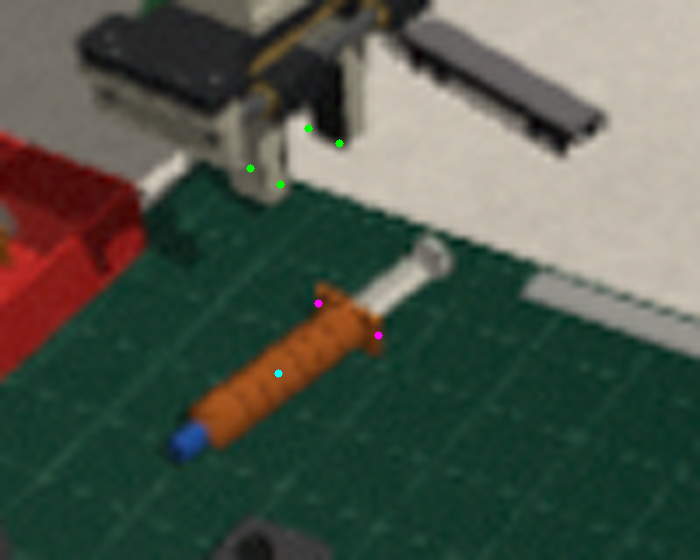

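Emit:
{"name": "carry_out", "arguments": {
  "deltas": [
    [[-0.005,-0.014,0.12,0.011,-0.1],[-0.005,-0.014,0.24,0.011,-0.1],[-0.005,-0.014,0.35,0.011,-0.1],[-0.005,-0.014,0.4,0.011,-0.1],[-0.005,-0.014,0.4,0.011,-0.1]]
  ]
}}

```text
clock: 16.4
tool_pos: [0.446, -0.1471, 0.0166]
orientation: [180.0, -0.0, -98.9]
force: [-0.4, -0.6, -0.1]
opening: 0.0398
gripper_force: 0.0
```

Run:
```python
from syr import *
go(.4447,-.1420,.014,-98.8)
p=snap('scene','s7.png')
a=cv2.resize(cv2.imread('pics/s7.png')[150:220,265:345],(640,560),interpolation=2)
cv2.imwrite('pics/c7.png',a)
print(*find(p,'scene',(250,150,330,260)),sep='\n')
```

```text
pos [ 0.446  -0.1471  0.0166] yaw -98.93 t 16.4 op 0.0398 F [-0.4 -0.6 -0.1] | shift -0.024 0.01 0.013 -0.0004
(array([ 0.4914, -0.1282]), 0.1149, -8.3, 198)
```

View pics/c7.png

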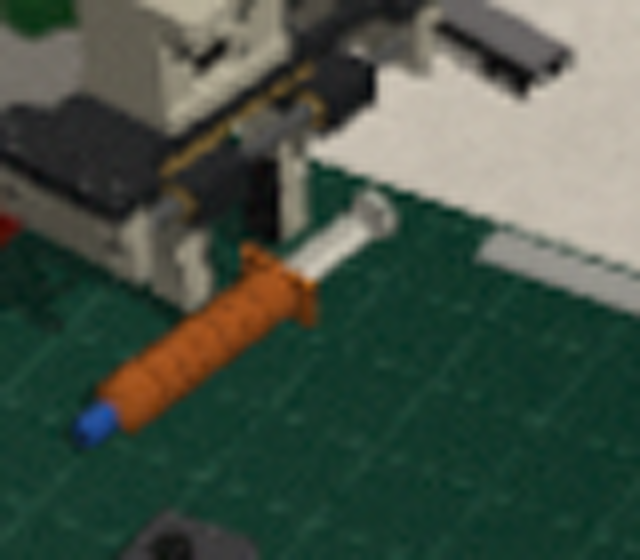

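Emit:
{"name": "carry_out", "arguments": {
  "deltas": [
    [[-0.01,0,0,0,-0.1],[-0.02,0,0,0,-0.1],[-0.03,0,0,0,-0.1],[-0.03,0,0,0,-0.1]]
  ]
}}

```text
clock: 16.85
tool_pos: [0.4475, -0.1409, 0.0173]
orientation: [-179.9, 0.0, -98.9]
force: [0.3, -0.6, 1.5]
opening: 0.0393
gripper_force: 0.8
```

Run:
```python
from syr import *
go(.4447,-.1410,.014,-98.8)
p=snap('scene')
print(*find(p,'scene',(250,150,330,260)),sep='\n')
```

```text
pos [ 0.4475 -0.1409  0.0173] yaw -98.95 t 16.85 op 0.0393 F [ 0.3 -0.6  1.5] | shift 0.003 0.014 0.016 -0.0004
(array([ 0.491, -0.125]), 0.1121, -9.6, 189)
```

Emit:
{"name": "carry_out", "arguments": {
  "deltas": [
    [[0,0,0,0,-0.6],[0,0,0,0,-1],[0,0,0,0,-1],[0,0,0,0,-1],[0,0,0,0,-1]]
  ]
}}

```text
clock: 17.4
tool_pos: [0.4464, -0.1411, 0.0164]
orientation: [180.0, -0.0, -99.0]
force: [-0.7, 0.0, 0.7]
opening: 0.005
gripper_force: 0.3
```

Emit:
{"name": "carry_out", "arguments": {
  "deltas": [
    [[0,0,0,0,-1],[0,0,-0.03,0,-1],[0,0,-0.06,0,-1],[0,0,-0.1,0,-1],[0,0,-0.1,0,-1]]
  ]
}}

```text
clock: 17.9
tool_pos: [0.4478, -0.1411, 0.038]
orientation: [-179.9, 0.0, -99.0]
force: [0.1, 0.3, -0.5]
opening: 0.0029
gripper_force: 30.0
```

Run:
```python
from syr import *
o=ctrl.get_obs(); go(.4447,-.1410,.014,-98.8)
p=snap('scene')
z=o['tool_pos'][2]-.003
print(*find(p,'scene',(250,130,330,260),z),sep='\n')
H=cv2.cvtColor(p['color'],cv2.COLOR_RGB2HSV);B=cv2.inRange(H,(105,150,60),(125,255,255)); B[:,:250]=0;B[:,320:]=0;B[:150]=0
v,u=np.where(B); print(u.mean(),v.mean(),len(u))
w=np.radians(o['orientation'][2]+90); ax=np.array([np.cos(w),np.sin(w)]);n=np.array([-ax[1],ax[0]])
F=np.array(o['tool_pos'][:2])+.022*n
for dz in (0,-.01,-.02): print('cap predicted',proj(p,[*(F+.107*ax),z+dz]))
```

```text
pos [ 0.4478 -0.1411  0.038 ] yaw -98.96 t 17.9 op 0.0029 F [ 0.1  0.3 -0.5] | shift 0.002 0.015 0.12 -0.0005
(array([ 0.4976, -0.1251]), 0.1116, -6.9, 194)
275.76190476190476 199.14285714285714 21
cap predicted [276.27585595 198.26350687]
cap predicted [276.54959197 200.64270703]
cap predicted [276.82048507 202.99673291]
```

Emit:
{"name": "carry_out", "arguments": {
  "deltas": [
    [[0,0,-0.08,0,-1],[0,0,-0.2,0,-1],[0,0,-0.35,0,-1],[0,0,-0.5,0,-1],[0,0,-0.58,0,-1]]
  ]
}}

```text
clock: 18.45
tool_pos: [0.4477, -0.1411, 0.155]
orientation: [-179.8, 0.0, -99.0]
force: [0.9, -0.8, -0.7]
opening: 0.0027
gripper_force: 30.0
```

Emit:
{"name": "carry_out", "arguments": {
  "deltas": [
    [[-0.06,0,0,0,-1],[-0.16,0,0,0,-1],[-0.29,0.01,0,0,-1],[-0.44,0.01,0,0,-1],[-0.6,0.01,0,0,-1]]
  ]
}}

```text
clock: 18.95
tool_pos: [0.4628, -0.021, 0.1515]
orientation: [179.9, -0.0, -99.0]
force: [0.4, -0.3, -1.2]
opening: 0.0031
gripper_force: 30.0
```

Emit:
{"name": "carry_out", "arguments": {
  "deltas": [
    [[-0.15,0,0,0,-1],[-0.3,0,0,0,-1],[-0.45,0.01,0,0,-1],[-0.6,0.01,0,0,-1],[-0.75,0.01,0,0,-1]]
  ]
}}

```text
clock: 19.45
tool_pos: [0.4841, 0.1277, 0.1514]
orientation: [179.9, -0.0, -99.0]
force: [0.4, 0.7, -1.2]
opening: 0.0033
gripper_force: 30.0
```

Emit:
{"name": "carry_out", "arguments": {
  "deltas": [
    [[-0.15,0,0,-0.004,-1],[-0.3,0.01,0,-0.008,-1],[-0.45,0.01,0,-0.014,-1],[-0.56,0.01,0,-0.018,-1],[-0.64,0.01,0,-0.022,-1]]
  ]
}}

```text
clock: 19.95
tool_pos: [0.5026, 0.2545, 0.1516]
orientation: [179.9, -0.1, -90.9]
force: [0.3, 0.1, -0.2]
opening: 0.003
gripper_force: 30.0
```

Emit:
{"name": "carry_out", "arguments": {
  "deltas": [
    [[-0.06,0,0,0,-1],[-0.1,0,0,0,-1],[-0.11,0,0,0,-1],[-0.11,0,0,0,-1],[-0.11,0,0,0,-1]]
  ]
}}

```text
clock: 20.45
tool_pos: [0.5033, 0.2743, 0.1527]
orientation: [180.0, 0.0, -91.1]
force: [-0.7, -0.7, -0.4]
opening: 0.0029
gripper_force: 30.0
```

```bash
cat > held.py <<'E'
from syr import *
o=ctrl.get_obs(); go(.5073,.2764,.075,-91)
p=snap('scene'); t=snap('top'); z=o['tool_pos'][2]-.003
print('scene',*find(p,'scene',(330,140,470,300),z))
H=cv2.cvtColor(p['color'],cv2.COLOR_RGB2HSV);B=cv2.inRange(H,(105,150,60),(125,255,255)); B[:,:360]=0;B[:,430:]=0;B[:170]=0
N,l,st,c=cv2.connectedComponentsWithStats(B); print('blue',[(x[4],y.round(1)) for x,y in zip(st[1:],c[1:]) if x[4]>5])
w=np.radians(o['orientation'][2]+90); ax=np.array([np.cos(w),np.sin(w)]);n=np.array([-ax[1],ax[0]])
F=np.array(o['tool_pos'][:2])+.022*n; print('F',F.round(4))
for dz in (0,-.01): print('cap pred',proj(p,[*(F+.107*ax),z+dz]).round(1))
for r in find(t,'top',(205,170,262,260),z)[:4]: print('top',r)
print('flange pred top',proj(t,[*F,z]).round(1))
E
python3 held.py
```

```text
pos [0.5033 0.2743 0.1527] yaw -91.1 t 20.45 op 0.0029 F [-0.7 -0.7 -0.4] | shift -0.011 -0.02 0.388 -0.0003
scene (array([0.5478, 0.2979]), 0.1155, -1.9, 258) (array([0.6575, 0.2733]), 0.0962, 1.6, 203)
blue [(np.int32(28), array([404.6, 235.1]))]
F [0.5037 0.2963]
cap pred [404.7 233.8]
cap pred [404.2 236.6]
top (array([0.5363, 0.2205]), 0.0914, -1.8, 205)
flange pred top [219.  203.2]
```

Emit:
{"name": "carry_out", "arguments": {
  "deltas": [
    [[-0.006,-0.018,0.08,0,-1],[-0.006,-0.018,0.18,0,-1],[-0.006,-0.018,0.28,0,-1],[-0.006,-0.018,0.36,0,-1],[-0.006,-0.018,0.39,0,-1]]
  ]
}}

```text
clock: 21.05
tool_pos: [0.5063, 0.275, 0.0731]
orientation: [179.9, -0.1, -91.1]
force: [0.2, -0.3, -0.8]
opening: 0.0035
gripper_force: 30.0
```

```bash
python3 held.py
```

```text
pos [0.5063 0.275  0.0731] yaw -91.11 t 21.05 op 0.0035 F [ 0.2 -0.3 -0.8] | shift -0.007 -0.005 -0.01 -0.0003
scene (array([0.588 , 0.2521]), 0.1048, 1.5, 193)
blue [(np.int32(26), array([400.5, 257.5]))]
F [0.5067 0.297 ]
cap pred [400.5 256.1]
cap pred [400.1 258.6]
top (array([0.5499, 0.2345]), 0.0946, -2.2, 198)
flange pred top [224.6 205.6]
```

Emit:
{"name": "carry_out", "arguments": {
  "deltas": [
    [[-0.003,-0.003,0.04,0,-1],[-0.003,-0.003,0.08,0,-1],[-0.003,-0.003,0.11,0,-1],[-0.003,-0.003,0.13,0,-1],[-0.003,-0.003,0.13,0,-1]]
  ]
}}

```text
clock: 21.65
tool_pos: [0.5073, 0.2764, 0.0479]
orientation: [180.0, -0.0, -91.1]
force: [0.1, 0.4, -0.2]
opening: 0.003
gripper_force: 30.0
```

```bash
python3 held.py; python3 -c "
from h import *
print(ctrl.get_obs()['moment'])"
```

```text
pos [0.5073 0.2764 0.0479] yaw -91.06 t 21.65 op 0.003 F [ 0.1  0.4 -0.2] | shift 0.0 -0.0 -0.136 -0.0002
scene (array([0.5769, 0.2455]), 0.0864, 3.0, 149)
blue [(np.int32(21), array([400. , 263.7]))]
F [0.5077 0.2984]
cap pred [399.7 262.9]
cap pred [399.3 265.3]
top (array([0.5539, 0.2391]), 0.096, -2.4, 196)
flange pred top [225.9 206.3]
[ 0.09504066 -0.04930534 -0.00551061]
```

Emit:
{"name": "carry_out", "arguments": {
  "deltas": [
    [[0,0,0.01,0,-1],[0,0,0.02,0,-1],[0,0,0.025,0,-1],[0,0,0.025,0,-1]]
  ]
}}

```text
clock: 22.15
tool_pos: [0.5075, 0.2766, 0.0434]
orientation: [180.0, -0.0, -91.1]
force: [-0.8, -0.4, -0.2]
opening: 0.0032
gripper_force: 30.0
```

```bash
python3 held.py
```

```text
pos [0.5075 0.2766 0.0434] yaw -91.06 t 22.15 op 0.0032 F [-0.8 -0.4 -0.2] | shift 0.001 0.001 -0.158 -0.0002
scene (array([0.5914, 0.2439]), 0.0519, 13.5, 95)
blue [(np.int32(16), array([400. , 264.5]))]
F [0.5079 0.2986]
cap pred [399.6 264.1]
cap pred [399.1 266.5]
top (array([0.5546, 0.2399]), 0.0963, -2.4, 191)
flange pred top [226.1 206.4]
```

Emit:
{"name": "carry_out", "arguments": {
  "deltas": [
    [[0,0,0.01,0,-1],[0,0,0.012,0,-1],[0,0,0.012,0,-0.5],[0,0,0.012,0,-0.5],[0,0,0.012,0,-0.5]]
  ]
}}

```text
clock: 22.75
tool_pos: [0.5077, 0.2768, 0.0413]
orientation: [-180.0, 0.0, -91.1]
force: [0.5, -0.1, 0.4]
opening: 0.0196
gripper_force: 0.0
```

Emit:
{"name": "carry_out", "arguments": {
  "deltas": [
    [[0,0,0,0,-0.5],[0,0,-0.05,0,-0.5],[0,0,-0.2,0,-0.5],[0,0,-0.4,0,-0.5],[0,0,-0.6,0,-0.5]]
  ]
}}

```text
clock: 23.25
tool_pos: [0.5074, 0.2764, 0.1631]
orientation: [180.0, -0.0, -91.0]
force: [0.4, 0.3, 0.1]
opening: 0.0218
gripper_force: 0.0
```

Emit:
{"name": "carry_out", "arguments": {
  "deltas": [
    [[0.2,0,-0.2,0,-0.5],[0.4,0,-0.35,0,-1],[0.6,0,-0.5,0,-1],[0.8,0,-0.6,0,-1],[1,0,-0.6,0,-1]]
  ]
}}

```text
clock: 23.75
tool_pos: [0.505, 0.0754, 0.286]
orientation: [-179.6, 0.1, -91.0]
force: [1.3, 0.5, -0.3]
opening: 0.001
gripper_force: 0.0
```

Emit:
{"name": "carry_out", "arguments": {
  "deltas": [
    [[0.2,0.2,0,0,-1],[0.4,0.4,0,0,-1],[0.6,0.4,0,0,-1],[0.6,0.4,0,0,-1]]
  ]
}}

```text
clock: 24.15
tool_pos: [0.4195, -0.0457, 0.2826]
orientation: [-179.9, 0.0, -91.3]
force: [0.4, 0.5, 0.1]
opening: 0.0004
gripper_force: 0.0
```

Run:
```python
from syr import *
go(.5,0,.2,-91)
p=snap('scene','s8.png'); t=snap('top','t8.png')
print('scene',*find(p,'scene',(350,180,470,300),.03),sep='\n'); print('top',*find(t,'top',(205,165,262,260),.03),sep='\n')
H=cv2.cvtColor(p['color'],cv2.COLOR_RGB2HSV);B=cv2.inRange(H,(105,150,60),(125,255,255)); B[:,:360]=0;B[:,430:]=0;B[:170]=0
N,l,st,c=cv2.connectedComponentsWithStats(B); print('blue',[(x[4],y.round(1)) for x,y in zip(st[1:],c[1:]) if x[4]>5])
for m in ((.5567,.2415),(.5572,.2975)): print('cap pred at rest',proj(p,[m[0]+.0575,m[1]-.001,.03]).round(1),'top flange/thumb', proj(t,[m[0]-.0495,m[1]+.001,.03]).round(1))
w=cv2.inRange(cv2.cvtColor(t['color'],cv2.COLOR_RGB2HSV),(0,0,95),(40,70,255))[195:235,205:262]
for r in w[5:33]: print(''.join('#' if v else '.' for v in r))
A=amber(t,'')[165:215,205:262]
print(); [print(''.join('#' if v else '.' for v in r)) for r in A]
```

```text
pos [ 0.4195 -0.0457  0.2826] yaw -91.26 t 24.15 op 0.0004 F [0.4 0.5 0.1] | shift -0.237 -0.397 0.413 -0.0007
scene
(array([0.5518, 0.2417]), 0.1122, 1.2, 194)
top
(array([0.5556, 0.2951]), 0.0973, -2.1, 123)
(array([0.5549, 0.2416]), 0.0997, -2.2, 199)
blue [(np.int32(6), array([380.5, 257.2]))]
cap pred at rest [379.5 258.2] top flange/thumb [244.5 207.2]
cap pred at rest [399.1 266.5] top flange/thumb [226.8 206.9]
.........................................................
.........................................................
.........................................................
.........................................................
.........................................................
.........................................................
.........................................................
.........................................................
....................#####................................
....................#####............######..............
....................#####............######..............
...................######............##
[... 3147 characters left out ...]
.#..
.....................#####...........######..............
.....................####............######..............
.....................####............######..............
....................#####...........########.............
...................#.....#.........##########............
...........................................##............
.........................................................
.........................................................
.........................................................
.........................................................
.........................................................
.........................................................
```

Run:
```python
from h import *
p=snap('scene')
H=cv2.cvtColor(p['color'],cv2.COLOR_RGB2HSV)
B=cv2.inRange(H,(100,110,20),(130,255,255)); B[:,:370]=0;B[:,430:]=0;B[:200]=0
N,l,st,c=cv2.connectedComponentsWithStats(B); print('blue',[(x[4],y.round(1)) for x,y in zip(st[1:],c[1:]) if x[4]>4])
A=cv2.inRange(H,(5,150,20),(16,255,255))[215:290,365:450]
[print(''.join('#' if v else '.' for v in r)) for r in A[::1]]
m=np.array([.5572,.2975])
for z in(.03,.036): print(z,[proj(p,[m[0]+k,m[1]-k*.0175,z]).round(1) for k in(.0575,.0475,0,-.0495)],'flange top ends',[proj(p,[m[0]-.0495,m[1]+j,z+.012]).round(1) for j in(-.019,.019)])
```

```text
blue [(np.int32(7), array([380.4, 257.3])), (np.int32(7), array([399.7, 265.4]))]
......................#########.##############......###.#..##........................
....................###########.##..##.#####.######.....#######......................
...................#########...###.###...#####..#######.####.#.###...................
...................#.######......###........#.#.###.#.#########.##.##................
..................########.........#.........#.#####.#.#.##.##..####.##..............
.................###.#.##...................##########..##..####.#.####.##...........
.................####.###...................##..##..#####.#.##.#####.####.###........
................##.###.#......................#.....#.##.#..##.####.#########.#......
...............#######.........................##..#.#..##..##.#....###..####........
..............##.#####............................####.......#..##..##.#..###........
..............########...............................#........##.###########.........
.............######.#................................#........#.....####
[... 5054 characters left out ...]
.................................
........................................#######......................................
...........................................##.#......................................
............................................##.......................................
.....................................................................................
0.03 [array([399.1, 266.5]), array([400.6, 263.9]), array([407.5, 252.1]), array([414.3, 240.4])] flange top ends [array([408.1, 234.9]), array([421.2, 239.9])]
0.036 [array([399.3, 265.1]), array([400.9, 262.5]), array([407.8, 250.6]), array([414.6, 239. ])] flange top ends [array([408.4, 233.4]), array([421.6, 238.4])]
```

Emit:
{"name": "carry_out", "arguments": {
  "deltas": [
    [[-0.2,-0.04,0,0,-1],[-0.4,-0.08,0,0,-1],[-0.6,-0.12,0,0,-1],[-0.8,-0.16,0,0,-1],[-0.85,-0.165,0,0,-1]]
  ]
}}

```text
clock: 24.8
tool_pos: [0.4586, 0.1322, 0.2807]
orientation: [180.0, -0.0, -90.8]
force: [-1.4, 0.2, 0.0]
opening: 0.0008
gripper_force: 0.0
```

Emit:
{"name": "carry_out", "arguments": {
  "deltas": [
    [[-0.2,-0.04,0,0,-1],[-0.4,-0.08,0,0,-1],[-0.6,-0.12,0,0,-1],[-0.8,-0.16,0,0,-1],[-0.85,-0.165,0,0,-1]]
  ]
}}

```text
clock: 25.3
tool_pos: [0.4941, 0.3014, 0.2798]
orientation: [179.9, -0.1, -90.9]
force: [-0.2, -0.5, -0.8]
opening: 0.0004
gripper_force: 0.0
```

Emit:
{"name": "carry_out", "arguments": {
  "deltas": [
    [[-0.2,-0.04,0,0,-1],[-0.4,-0.08,0,0,-1],[-0.6,-0.12,0,0,-1],[-0.8,-0.16,0,0,-1],[-0.85,-0.165,0,0,-1]]
  ]
}}

```text
clock: 25.8
tool_pos: [0.5296, 0.4703, 0.2789]
orientation: [179.9, -0.1, -90.9]
force: [-0.3, 0.1, -0.3]
opening: 0.0007
gripper_force: 0.0
```

Run:
```python
from h import *
go(.53,.46,.165,-91)
p=snap('scene')
H=cv2.cvtColor(p['color'],cv2.COLOR_RGB2HSV)
for d in ctrl.silhouettes(p,'lid')[:1]: print(d['p'],d['centre'])
```

```text
pos [0.5296 0.4703 0.2789] yaw -90.9 t 25.8 op 0.0007 F [-0.3  0.1 -0.3] | shift 0.051 -0.003 0.57 0.0003
0.97 [447.8, 234.6]
```

Emit:
{"name": "carry_out", "arguments": {
  "deltas": [
    [[0,0,0.15,0,-1],[0,0,0.35,0,-1],[0,0,0.5,0,-1],[0,0,0.57,0,-1],[0,0,0.57,0,-1]]
  ]
}}

```text
clock: 26.4
tool_pos: [0.5293, 0.465, 0.1655]
orientation: [179.9, -0.2, -91.1]
force: [-0.7, 0.4, -0.3]
opening: 0.0005
gripper_force: 0.0
```

Emit:
{"name": "carry_out", "arguments": {
  "deltas": [
    [[0.1,0,0,0,-1],[0.18,0,0,0,-1],[0.26,0,0,0,-1],[0.34,0,0,0,-1],[0.42,0,0,0,-1]]
  ]
}}

```text
clock: 26.9
tool_pos: [0.529, 0.3817, 0.1685]
orientation: [-179.9, 0.1, -91.1]
force: [-0.2, 2.4, 1.9]
opening: 0.0003
gripper_force: 0.9
```

Emit:
{"name": "carry_out", "arguments": {
  "deltas": [
    [[0.08,0,0,0,-1],[0.16,0,0,0,-1],[0.24,0,0,0,-1],[0.32,0,0,0,-1],[0.4,0,0,0,-1]]
  ]
}}

```text
clock: 27.4
tool_pos: [0.5269, 0.3009, 0.1669]
orientation: [180.0, -0.0, -91.1]
force: [0.3, 0.9, -0.3]
opening: 0.0004
gripper_force: 0.7
```

Run:
```python
from h import *
go(.53,.2355,.165,-91)
p=snap('scene')
for d in ctrl.silhouettes(p,'lid')[:1]: print(d['p'],d['centre'])
```

```text
pos [0.5269 0.3009 0.1669] yaw -91.06 t 27.4 op 0.0004 F [ 0.3  0.9 -0.3] | shift 0.326 -0.022 0.009 -0.0002
0.82 [417.9, 231.3]
```

Emit:
{"name": "carry_out", "arguments": {
  "deltas": [
    [[0.06,0,0,0,-1],[0.12,0,0.01,0,-1],[0.173,0,0.033,0,-1],[0.213,0,0.075,0,-1],[0.253,0,0.118,0,-1]]
  ]
}}

```text
clock: 28.0
tool_pos: [0.5261, 0.2508, 0.1429]
orientation: [180.0, -0.0, -91.1]
force: [0.0, 1.1, 1.6]
opening: 0.0003
gripper_force: 0.5
```

Emit:
{"name": "carry_out", "arguments": {
  "deltas": [
    [[0.032,0,0.049,0,-1],[0.065,0,0.098,0,-1],[0.088,0,0.15,0,-1],[0.111,0,0.205,0,-1],[0.125,0,0.262,0,-1]]
  ]
}}

```text
clock: 28.5
tool_pos: [0.5255, 0.2262, 0.0901]
orientation: [180.0, -0.0, -91.1]
force: [-0.8, -0.9, 1.4]
opening: 0.0
gripper_force: 0.4
```

Emit:
{"name": "carry_out", "arguments": {
  "deltas": [
    [[0.013,0,0.05,0,-1],[0.017,0,0.08,0,-1],[0.019,0,0.1,0,-1],[0.019,0,0.1,0,-1]]
  ]
}}

```text
clock: 28.9
tool_pos: [0.5254, 0.2228, 0.0705]
orientation: [180.0, -0.0, -91.1]
force: [-0.5, 0.1, -0.3]
opening: 0.0006
gripper_force: 0.0
```

Run:
```python
from h import *
go(.53,.22,.067,-91)
p=snap('scene')
for d in ctrl.silhouettes(p,'lid')[:1]: print(d['p'],d['centre'])
print(proj(p,[.534,.2705,.068]),proj(p,[.534,.2705,.08]))
```

```text
pos [0.5254 0.2228 0.0705] yaw -91.06 t 28.9 op 0.0006 F [-0.5  0.1 -0.3] | shift 0.013 -0.023 0.018 -0.0002
0.69 [404.9, 248.0]
[403.08567891 233.43635927] [403.64891641 230.36537946]
```

Emit:
{"name": "carry_out", "arguments": {
  "deltas": [
    [[0,0,0.01,0,-1],[0,0,0.02,0,-1],[0,0,0.025,0,-1],[0,0,0.025,0,-1]]
  ]
}}

```text
clock: 29.4
tool_pos: [0.526, 0.2233, 0.0681]
orientation: [-179.9, 0.0, -91.0]
force: [-5.5, -0.4, 14.8]
opening: 0.0007
gripper_force: 7.7
```

Emit:
{"name": "carry_out", "arguments": {
  "deltas": [
    [[0,0,0.008,0,-1],[0,0,0.008,0,-1],[0,0,0.008,0,-1]]
  ]
}}

```text
clock: 29.7
tool_pos: [0.5261, 0.2233, 0.0679]
orientation: [-179.9, 0.1, -91.0]
force: [-10.9, -2.3, 27.7]
opening: 0.0006
gripper_force: 14.0
```

Emit:
{"name": "carry_out", "arguments": {
  "deltas": [
    [[0,0,-0.1,0,-1],[0,0,-0.3,0,-1],[0,0,-0.5,0,-1],[0,0,-0.7,0,-1],[0,0,-0.8,0,-1]]
  ]
}}

```text
clock: 30.2
tool_pos: [0.5268, 0.2236, 0.2288]
orientation: [-179.7, 0.2, -91.0]
force: [0.2, -0.1, 0.3]
opening: 0.0006
gripper_force: 0.0
```

Emit:
{"name": "carry_out", "arguments": {
  "deltas": [
    [[0.2,0.1,0,0,-1],[0.4,0.2,0,0,-1],[0.6,0.3,0,0,-1],[0.8,0.4,0,0,-1],[1,0.4,0,0,-1]]
  ]
}}

```text
clock: 30.7
tool_pos: [0.4397, 0.0231, 0.225]
orientation: [-179.9, 0.1, -91.0]
force: [1.6, 0.2, -0.2]
opening: 0.0005
gripper_force: 0.0
```

Emit:
{"name": "carry_out", "arguments": {
  "deltas": [
    [[0.2,0,0,0,-1],[0.4,0,0,0,-1],[0.5,0,0,0,-1],[0.5,0,0,0,-1]]
  ]
}}

```text
clock: 31.1
tool_pos: [0.4397, -0.0775, 0.2247]
orientation: [-180.0, 0.0, -91.2]
force: [1.0, 0.9, -0.5]
opening: 0.0003
gripper_force: 0.0
```

Run:
```python
from syr import *
go(.5,0,.2,-91)
p=snap('scene','s9.png'); t=snap('top','t9.png')
for im in(p,t):
    for d in ctrl.silhouettes(im,'lid')[:1]:
        m=d['mask'].astype(np.uint8); c=max(cv2.findContours(m,0,2)[0],key=cv2.contourArea); a=cv2.approxPolyDP(c,4,True)[:,0]
        print(d['p'],a.tolist())
    print('pred shut top', [proj(im,[.5331+x*np.cos(-.018)+y*.018,.27+x*-.018+y,.068]).round().tolist() for x,y in((.111,.076),(.111,-.076),(-.111,-.076),(-.111,.076))])
print(find(p,'scene',(200,140,330,260),.016))
b=[[n,at_z(t,d['centre'],z).round(3).tolist()] for n,z in(('weight_c',.011),('glue_bottle_c',.042)) for d in ctrl.spot_point(t,n)[:1]]; print(b)
```

```text
pos [ 0.4397 -0.0775  0.2247] yaw -91.23 t 31.1 op 0.0003 F [ 1.   0.9 -0.5] | shift -0.394 -0.293 0.123 -0.0006
0.89 [[394, 203], [361, 251], [413, 274], [442, 220]]
pred shut top [[414.0, 273.0], [359.0, 249.0], [394.0, 200.0], [444.0, 218.0]]
0.73 [[419, 180], [416, 217], [423, 218]]
pred shut top [[211.0, 162.0], [260.0, 163.0], [257.0, 234.0], [207.0, 233.0]]
[(array([ 0.5289, -0.3133]), 0.1148, 0.6, 196)]
[['weight_c', [0.634, -0.075, 0.011]], ['glue_bottle_c', [0.75, 0.261, 0.042]]]
```

Lid is flat as predicted and all syringes are placed, so I am handing in.

```bash
python3 -c "
from plant import ctrl
print(ctrl.close_job())"
```

```text
the job is handed in; nothing more can be done
None
```

The job is handed in at about 31 s of the 72 s allowed: both filled syringes are in their cradles with the flanges in the slots, the spent one lies flat in the red tray, and the lid is shut. I judged this from camera measurements and forces, as the hand-in returned no verdict.

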